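# Seat a bottle carrier with its full bottle on the weight plate

### The job

The small two-bottle carrier holds two bottles that look the same, but one is full and the other empty. Lift the carrier by its handle, see which end hangs low, and set it down lengthwise on the dock so that the foot under the full bottle stands in the middle of the sprung plate and presses it down flush, with the other foot on the flat ledge next to the plate (either ledge will do). Let go and leave it standing there.

Things in the scene. Friction and masses are not known exactly. Their poses are not given: they have to be found in the camera images.
- bail_grip (a point): Centre of the carrier's black handle bar: 40 mm long (x), 12 thick (y), 22 high (z), 128 mm above the feet's underside, 41 mm above the bottle tops; pinch its 12 mm from above. The bail turns on a pivot 78 mm below, at most 12 degrees each way. Lifted, the full end hangs 12 degrees low; set down and let go, the carrier levels about that foot, its middle ending 10 mm to the light side of the grip.
- carrier_mid (a point): Carrier's middle, on the pivot, 50 mm above its underside when level (z up). Aluminium tub 42 mm wide (x), 102 long (y), a white bottle with black cap (32 mm wide, 76 tall) in each end and a 12 mm wide rubber foot below each, 30 mm from the middle. One bottle is full (0.25 kg), one empty (0.02 kg), at either end, alike to the eye. Hanging, the full end's foot is 5 mm lower than when level.
- dock: Fixed flat dock, 86 mm (x) by 214 (y), origin at the middle of its underside on the worktop. Along y: aluminium ledge, sprung steel plate with dark mat in the middle, ledge. Ledge tops 14 mm above the origin, 70 mm wide (x), reaching from 30 to 100 mm either side of the middle. Plate 70 (x) by 52 mm (y), its top 20 mm above the origin when up. Same after half a turn.
- plate (a joint): How far the dock's plate is pressed down: 0 is up, 0.006 m fully down and flush with the ledges. It takes about 1.5 N: the foot under the full bottle gives more than that, the foot under the empty one less.

How it is judged:
By the outcome, as a careful person would: the job done as asked, in the order asked, and still so for the second after the job is handed in, with the robot touching nothing.
It also fails if it takes over 38 s, if anything falls off the work surface, if the arm or the gripper's body presses on something with over 40 N, if the wrist force passes 120 N, or if a joint passes its speed limit or range.

### The arm

A 7-joint arm with a two-finger parallel gripper is mounted at the origin on a cart in front of the work surface, level with it; the furniture and walls round the work are solid. World frame = base frame: x ahead of the robot, y to its left, z up, the work surface at z = 0. Lengths are in m, angles in rad, forces in N, time in s.
With the tool pointing down it reaches from about 0.4 to 0.85 m from the base axis. Payload 6.9 kg.
Tool frame: the origin (TCP) lies midway between the tips of the shut fingers; the grasp point (between the pads) lies behind it (ctrl.pinch_z is the z of the grasp point in the tool frame, in m); z points along the fingers, y is the direction in which the jaws open and shut (so a half turn about z gives the same grasp; the last joint's range is limited). The gripper opens to 85 mm and grips with 20 to 120 N. Pads are 22 mm wide; open, the fingers measure 114 mm over their backs; the gripper's body (76 mm by 85 mm) begins 54 mm behind the grasp point. The pads swing forward as they close: fully open they stand 13 mm farther back than shut.
Start: joints at [-1.058, 0.507, -0.238, 1.5, 0.126, 1.149, -0.155], TCP at [0.248, 0.574, 0.231] pointing down, gripper open.
Joint ranges: [-3.08, 3.08], [-0.24, 2.05], [-1.43, 1.35], [0, 2.5], [-1.52, 4.66], [0.17, 1.96], [-2.89, 2.89]. Speed limits (rad/s): [2.39, 2.39, 3.14, 3.14, 3.14, 3.14, 3.14].

### API

Orientations are given as a unit quaternion [w, x, y, z].
In Python, from station import ctrl, get_state, vision, ticket, models gives the robot as it stands. Calls block until the motion is done:
- ctrl.movep(position, orientation): joint-space move of the TCP to a pose.
- ctrl.movel(position, frame=None, max_speed=0.15): straight line of the TCP; frame=None keeps the orientation; max_speed is the mean speed in m/s.
- ctrl.set_joints(angles): joint-space move.
- ctrl.ungrasp() and ctrl.close_gripper(force=None): open the fingers fully, or close them until they stop; force is the grip in N (None keeps the last).
- ctrl.pause(seconds).
- ctrl.ik(position, orientation): joint angles nearest the present ones, or None.
- get_state(): the state.
- vision.grab_frame(name): name is "scene" or "top" or "wrist"; returns (picture, depth): 384x512x3 uint8, blue, green, red; 384x512 float32, m along the optical axis (not along the pixel's ray), 0 where there is no reading.
- vision.camera_info(name): a dict with "mtx" (3x3 intrinsics, pixels), "R" (3x3) and "t" (3): a world point X has camera coordinates R X + t; the wrist camera has in their place "hand_eye" (4x4, takes a point from camera to tool coordinates, whose origin is the TCP and whose axes are the flange's). Camera axes: x right, y down, z forward; pixel columns grow to the right and rows downward; lengths in m; the calibration is good to about 2 mm. A picture is of the moment at which its call begins: read the wrist's pose just before it. camera_info takes no time and is no camera call.
A pose or a line that the arm cannot do raises ctrl.Unreachable and nothing moves.
- ticket.close_job(): hands the job in, once; it reports no verdict.
Trained networks look in the newest picture that a camera, given by its name, has taken for a name from the list of things; names that differ only in an ending like _2 or _b are one class to them, and where a whole thing is asked for, a point or a joint stands for the part that bears it (a point fixed in the world has none). Each returns a list of dicts, best first, with "p" (0 to 1); they miss things now and then, are a little off and sometimes report something else, mostly with a low value. They report only what shows in the picture. A call takes as long as a camera call.
- models.recognise(camera, target): "point" ([column, row] in pixels, amid what is visible of it).
- models.masks_of(camera, target): "mask" (384x512 bool, what is visible of it) and "point" ([column, row] in pixels, amid what is visible of it).
The state is a dict: "time": time; "qpos": joint angles; "qd": joint speeds; "tau": joint torques, N m; "tcp_pos": TCP position; "eef_rot": TCP orientation; "contact_force": force on the tool from outside, world axes, zero at the start; "wrist_torque": the same for the moment, N m; "width": finger opening in m.
Only numpy, scipy, OpenCV 4.12 (cv2) and the standard library are available. Lean on these libraries where they do the work, as an engineer would, in place of code of your own. Each camera call takes 0.05 s, during which the arm holds its last target.

## Working session

There is one attempt and no reset: what is moved stays moved. The work goes in short steps, each a Python script; the robot and the scene stay as the last script left them, time stands still between calls to the robot, and variables do not carry over. Pictures are saved under pics/ and viewed, and the job is handed in when it is done.

```bash
mkdir -p pics; ls; python3 - <<'E'
from station import ctrl,get_state,vision,models
import cv2
s=get_state();print(s['time'],s['tcp_pos'],s['eef_rot'],s['width'],ctrl.pinch_z)
for c in ("scene","top"):
    im,d=vision.grab_frame(c);cv2.imwrite(f"pics/{c}0.png",im)
    import numpy as np
    np.save(f"{c}0.npy",d)
    i=vision.camera_info(c);print(c,i)
    for t in ("bail_grip","carrier_mid","dock","plate"):
        r=models.masks_of(c,t)
        for k in r[:2]:
            print(t,k['p'],k['point'],k['mask'].sum())
        if r: np.save(f"{c}_{t}.npy",r[0]['mask'])
print(get_state()['time'])
E
```

```text
pics
0.0 [0.24772998 0.5732436  0.23041279] [-1.64108450e-04  2.02473851e-01  9.79287246e-01 -8.95949782e-04] 0.08565679819457778 -0.0187
scene {'mtx': array([[365.81325287,   0.        , 250.08767705],
       [  0.        , 365.81325287, 193.60459252],
       [  0.        ,   0.        ,   1.        ]]), 'R': array([[ 0.78243851, -0.62257365,  0.0138573 ],
       [-0.38400718, -0.49989182, -0.77630319],
       [ 0.49023307,  0.60208821, -0.63020737]]), 't': array([-0.41113171,  0.2626443 ,  0.65332686])}
bail_grip 0.56 [304.2, 233.5] 327
carrier_mid 0.61 [303.3, 261.0] 1077
dock 0.58 [220.7, 190.8] 1693
plate 0.54 [218.3, 186.8] 360
top {'mtx': array([[371.45952534,   0.        , 258.35763981],
       [  0.        , 371.45952534, 192.65117065],
       [  0.        ,   0.        ,   1.        ]]), 'R': array([[-1.23858005e-02, -9.99921277e-01, -2.00811934e-03],
       [-9.92068093e-01,  1.25397093e-02, -1.25074595e-01],
       [ 1.25089930e-01,  4.43042151e-04, -9.92145309e-01]]), 't': array([0.01071663, 0.51193528, 0.87964893])}
bail_grip 0.55 [348.8, 182.8] 244
carrier_mid 0.98 [340.6, 185.1] 613
dock 0.97 [207.7, 191.1] 2816
plate 0.95 [208.6, 191.6] 543
0.5
```

View pics/scene0.png

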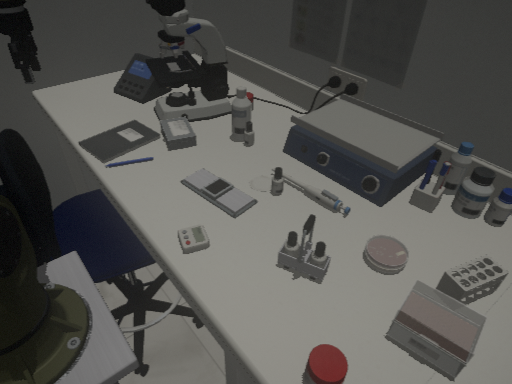

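View pics/top0.png

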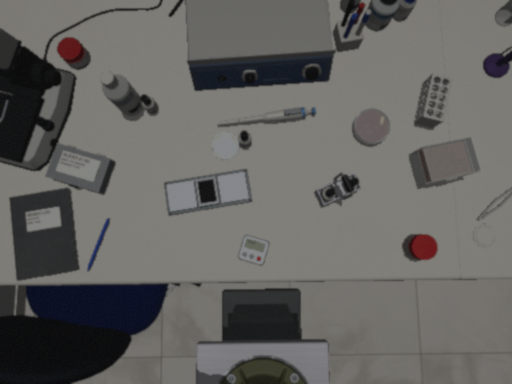

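```bash
cat > h.py <<'E'
import numpy as np,cv2
from station import vision
def cloud(c,d,m):
    i=vision.camera_info(c);K=i['mtx'];v,u=np.nonzero(m&(d>0));z=d[v,u]
    P=np.c_[(u-K[0,2])/K[0,0]*z,(v-K[1,2])/K[1,1]*z,z]
    return (P-i['t'])@i['R'],u,v
E
python3 - <<'E'
import numpy as np,cv2
from h import *
for c in("scene","top"):
    d=np.load(c+"0.npy")
    for t in ("bail_grip","carrier_mid","dock","plate"):
        P,u,v=cloud(c,d,np.load(f"{c}_{t}.npy"))
        r=cv2.minAreaRect(P[:,:2].astype(np.float32))
        print(c,t,np.median(P,0).round(3),np.percentile(P,[3,97],axis=0).round(3).tolist(),r, u.min(),u.max(),v.min(),v.max())
    im=cv2.imread(f"pics/{c}0.png")
    cv2.imwrite(f"pics/{c}0z.png",cv2.resize(im[120:300,150:400],None,fx=3,fy=3))
E
```

```text
scene bail_grip [ 0.506 -0.197  0.115] [[0.49, -0.205, 0.001], [0.595, -0.133, 0.141]] ((0.5516196489334106, -0.16324564814567566), (0.14780689775943756, 0.02301904559135437), 37.05844497680664) 298 315 215 262
scene carrier_mid [ 0.506 -0.198  0.039] [[0.482, -0.243, 0.008], [0.541, -0.155, 0.14]] ((0.5497381091117859, -0.18899166584014893), (0.12795695662498474, 0.10229357331991196), 10.207715034484863) 278 329 215 280
scene dock [0.512 0.115 0.015] [[0.471, 0.03, 0.005], [0.56, 0.222, 0.023]] ((0.5222784280776978, 0.1348617970943451), (0.09461285173892975, 0.22167956829071045), 8.627504348754883) 181 256 168 217
scene plate [0.516 0.13  0.022] [[0.485, 0.105, 0.014], [0.552, 0.159, 0.024]] ((0.5269039869308472, 0.14464826881885529), (0.08945602178573608, 0.07674672454595566), 7.853550434112549) 202 232 177 197
top bail_grip [ 0.52  -0.192  0.13 ] [[0.492, -0.219, 0.0], [0.564, -0.178, 0.142]] ((0.5288220643997192, -0.2023736983537674), (0.07487062364816666, 0.046725232154130936), 5.735161304473877) 334 353 172 199
top carrier_mid [ 0.516 -0.189  0.042] [[0.486, -0.236, 0.002], [0.552, -0.141, 0.141]] ((0.5186113119125366, -0.1910807341337204), (0.058105021715164185, 0.10439233481884003), 27.38275718688965) 315 360 173 205
top dock [0.519 0.132 0.015] [[0.474, 0.033, 0.005], [0.566, 0.23, 0.023]] ((0.5208097696304321, 0.13344316184520721), (0.08798167109489441, 0.21531394124031067), 9.17392349243164) 164 251 169 213
top plate [0.519 0.132 0.021] [[0.487, 0.107, 0.018], [0.552, 0.157, 0.024]] ((0.5196346640586853, 0.1322554647922516), (0.06972818821668625, 0.04943229258060455), 10.541340827941895) 196 218 177 205
```

View pics/top0z.png

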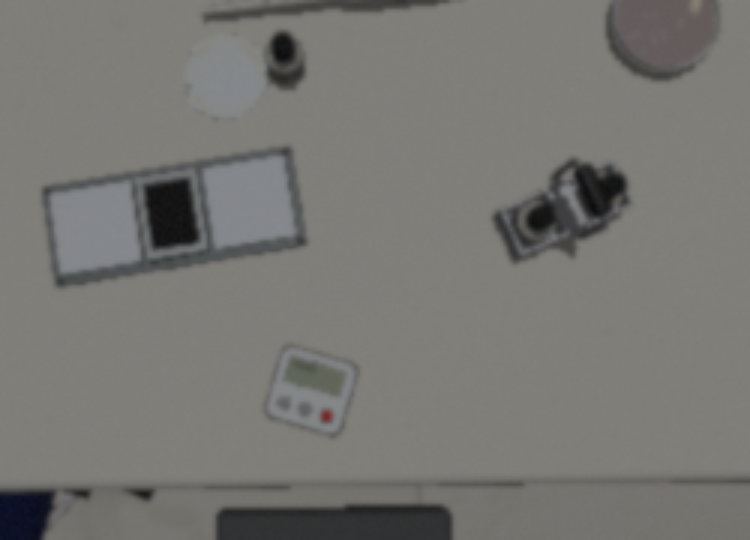

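View pics/scene0z.png

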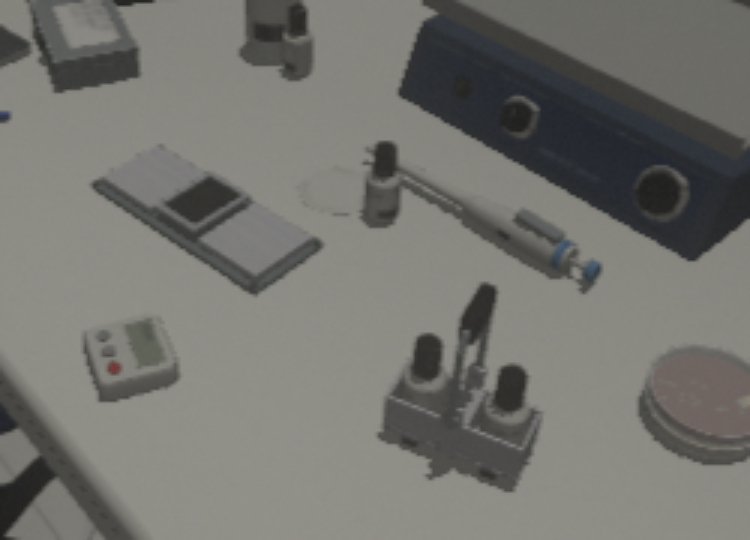

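```bash
python3 - <<'E'
import numpy as np,cv2
from h import *
for c in("scene","top"):
    d=np.load(c+"0.npy")
    P,u,v=cloud(c,d,np.ones_like(d,bool))
    k=(abs(P[:,0]-.516)<.09)&(abs(P[:,1]+.19)<.09); P=P[k]
    for lo,hi in((.115,.15),(.075,.105),(.02,.06)):
        Q=P[(P[:,2]>lo)&(P[:,2]<hi)]
        print(c,lo,len(Q),Q.mean(0).round(4),cv2.minAreaRect(Q[:,:2].astype(np.float32)))
        if lo>.06: print(Q[::max(1,len(Q)//25)].round(3).tolist())
    P,u,v=cloud(c,d,np.load(f"{c}_dock.npy"));P=P[(P[:,2]>.008)]
    print(cv2.minAreaRect(P[:,:2].astype(np.float32)))
E
```

```text
scene 0.115 170 [ 0.5108 -0.1957  0.1338] ((0.5129392147064209, -0.19365432858467102), (0.04848313331604004, 0.011904174461960793), 22.384855270385742)
[[0.532, -0.18, 0.139], [0.535, -0.186, 0.139], [0.533, -0.188, 0.139], [0.529, -0.189, 0.14], [0.523, -0.189, 0.141], [0.518, -0.188, 0.14], [0.534, -0.19, 0.132], [0.521, -0.194, 0.14], [0.515, -0.192, 0.14], [0.508, -0.191, 0.14], [0.524, -0.195, 0.134], [0.509, -0.197, 0.141], [0.501, -0.195, 0.142], [0.514, -0.198, 0.137], [0.503, -0.198, 0.14], [0.527, -0.194, 0.123], [0.505, -0.201, 0.139], [0.5, -0.199, 0.138], [0.524, -0.194, 0.12], [0.504, -0.203, 0.136], [0.501, -0.199, 0.131], [0.498, -0.197, 0.13], [0.512, -0.2, 0.123], [0.506, -0.203, 0.126], [0.504, -0.202, 0.125], [0.502, -0.202, 0.123], [0.503, -0.201, 0.119], [0.494, -0.204, 0.121], [0.491, -0.205, 0.118]]
scene 0.075 243 [ 0.515  -0.1939  0.0858] ((0.5168339014053345, -0.19205918908119202), (0.05059944838285446, 0.06976839900016785), 54.98341751098633)
[[0.542, -0.183, 0.103], [0.544, -0.182, 0.09], [0.505, -0.159, 0.089], [0.499, -0.158, 0.09], [0.541, -0.179, 0.08
[... 1919 characters left out ...]
, [0.527, -0.217, 0.087], [0.525, -0.212, 0.088], [0.524, -0.223, 0.089], [0.522, -0.219, 0.09], [0.521, -0.221, 0.08], [0.514, -0.168, 0.088], [0.511, -0.166, 0.087], [0.509, -0.159, 0.088], [0.509, -0.17, 0.09], [0.507, -0.161, 0.087], [0.507, -0.173, 0.086], [0.505, -0.163, 0.086], [0.503, -0.155, 0.08], [0.502, -0.165, 0.087], [0.5, -0.156, 0.086], [0.5, -0.167, 0.088], [0.498, -0.163, 0.087], [0.494, -0.199, 0.09], [0.491, -0.201, 0.099]]
top 0.02 460 [ 0.5143 -0.1818  0.0433] ((0.5178815126419067, -0.19130542874336243), (0.057549167424440384, 0.10253976285457611), 23.21967887878418)
((0.5199998021125793, 0.13216352462768555), (0.08459524810314178, 0.21224570274353027), 9.2219820022583)
```

```bash
cat >> h.py <<'E'
def q(th):
    p=np.radians(th+90)/2
    return [0,np.cos(p),np.sin(p),0]
E
python3 - <<'E'
from h import *
from station import ctrl,get_state
s=get_state()
for th in(114,-66):
    for p in([.517,-.191,.24],[.517,-.191,.109]): print(th,ctrl.ik(p,q(th)))
for th in(99,-81): print(th,ctrl.ik([.520,.132,.13],q(th)))
ctrl.movep([.517,-.191,.24],q(114))
s=get_state();print(s['time'],s['tcp_pos'],s['qpos'],s['contact_force'])
im,d=vision.grab_frame("wrist");cv2.imwrite("pics/wr1.png",im)
H=vision.camera_info("wrist");print(H)
from scipy.spatial.transform import Rotation as R
r=s['eef_rot'];Rm=R.from_quat([r[1],r[2],r[3],r[0]]).as_matrix()
K=H['mtx'];v,u=np.nonzero(d>0);z=d[v,u]
P=np.c_[(u-K[0,2])/K[0,0]*z,(v-K[1,2])/K[1,1]*z,z,np.ones(len(z))]@H['hand_eye'].T
P=P[:,:3]@Rm.T+s['tcp_pos']
k=(abs(P[:,0]-.516)<.08)&(abs(P[:,1]+.19)<.08);P=P[k]
for lo,hi in((.133,.15),(.08,.095),(.03,.056)):
    Q=P[(P[:,2]>lo)&(P[:,2]<hi)]
    print(lo,len(Q),Q.mean(0).round(4) if len(Q) else '',cv2.minAreaRect(Q[:,:2].astype(np.float32)) if len(Q)>3 else '')
E
```

```text
114 [ 0.18554307  0.38563547  0.18071637  1.68714344 -0.07690662  1.07574095
  2.37951253]
114 [ 0.36768282  0.52105831 -0.08745253  1.8604024   0.06296877  0.76277427
  2.23591307]
-66 [-0.07287214  0.4306061   0.57647022  1.69038569 -0.25850108  1.0974391
 -0.57120945]
-66 [-0.05520485  0.5865839   0.57190905  1.8658665  -0.425259    0.81273278
 -0.41318053]
99 [-0.12630282  0.48190171 -0.24740229  1.87341099  0.15808892  0.8051369
  1.27135644]
-81 [-0.57789532  0.50987733  0.42702259  1.87925301 -0.28236957  0.81172299
 -1.41648486]
3.35 [ 0.51735163 -0.19016053  0.239939  ] [ 0.18470304  0.38575382  0.17992672  1.68705668 -0.07703433  1.07575197
  2.37917084] [-0.02464273 -0.22802136  0.7551924 ]
{'mtx': array([[270.00214041,   0.        , 249.9035122 ],
       [  0.        , 270.00214041, 187.87217026],
       [  0.        ,   0.        ,   1.        ]]), 'hand_eye': array([[-3.81902244e-04, -9.60428619e-01, -2.78525981e-01,
         7.02517771e-02],
       [ 9.99999087e-01, -7.27728611e-04,  1.13824027e-03,
         1.64485292e-04],
       [-1.29588986e-03, -2.78525292e-01,  9.60428020e-01,
        -1.43464749e-01],
       [ 0.00000000e+00,  0.00000000e+00,  0.00000000e+00,
         1.00000000e+00]])}
0.133 492 [ 0.5161 -0.1916  0.1392] ((0.5171724557876587, -0.19072197377681732), (0.04027367755770683, 0.011217951774597168), 23.718042373657227)
0.08 488 [ 0.5158 -0.1917  0.0871] ((0.5078563094139099, -0.1951020061969757), (0.03860350698232651, 0.07803797721862793), 22.70488166809082)
0.03 1058 [ 0.5117 -0.193   0.043 ] ((0.5133861899375916, -0.19290052354335785), (0.05053335428237915, 0.10181042551994324), 22.864444732666016)
```

View pics/wr1.png

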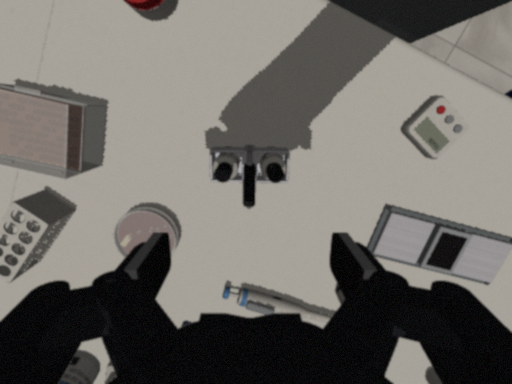

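The wrist picture shows the carrier at about (249,170), bar centred between the jaws. Depth puts the bar top at 0.139, size 40×11 mm, yaw ≈23.5°, all of which agree with the top and scene views. I'll grasp and lift.

```bash
python3 - <<'E'
from h import *
from station import ctrl,get_state
ctrl.movel([.517,-.191,.109],max_speed=.12)
s=get_state();print(s['time'],s['tcp_pos'],s['contact_force'])
ctrl.close_gripper(force=40)
s=get_state();print(s['time'],s['width'],s['contact_force'])
ctrl.movel([.517,-.191,.19],max_speed=.06)
ctrl.pause(.6)
s=get_state();print(s['time'],s['width'],s['contact_force'],s['wrist_torque'],s['tcp_pos'])
for c in("wrist","scene","top"):
    im,d=vision.grab_frame(c);cv2.imwrite(f"pics/{c}2.png",im);np.save(c+"2.npy",d)
    if c=="scene": cv2.imwrite("pics/scene2z.png",cv2.resize(im[130:320,200:400],None,fx=3,fy=3,interpolation=cv2.INTER_CUBIC))
    if c=="wrist":
        H=vision.camera_info("wrist")
        from scipy.spatial.transform import Rotation as R
        r=s['eef_rot'];Rm=R.from_quat([r[1],r[2],r[3],r[0]]).as_matrix()
        K=H['mtx'];v,u=np.nonzero(d>0);z=d[v,u]
        P=np.c_[(u-K[0,2])/K[0,0]*z,(v-K[1,2])/K[1,1]*z,z,np.ones(len(z))]@H['hand_eye'].T
        P=P[:,:3]@Rm.T+s['tcp_pos']
    else: P,_,_=cloud(c,d,d>0)
    a=np.radians(114);Q=P-[.517,-.191,0];l=Q[:,0]*np.cos(a)+Q[:,1]*np.sin(a);w=Q[:,0]*np.sin(a)-Q[:,1]*np.cos(a)
    for y in range(-60,61,10):
        k=(abs(l-y/1e3)<.005)&(abs(w)<.035)&(P[:,2]>.06)&(P[:,2]<.182)
        if k.sum()>5: print(c,y,k.sum(),np.percentile(P[k,2],[5,50,95]).round(3))
E
```

```text
4.6417 [ 0.5174247  -0.19119972  0.10963083] [ 0.02003891 -0.63281514  0.1724345 ]
5.3 0.011208186963317003 [ 0.45415865 -1.00139594  1.21683441]
7.4 0.011582678760985763 [ 0.29646258  0.01822229 -4.49379912] [0.14381101 0.04326585 0.00213037] [ 0.51702547 -0.19099198  0.19001204]
wrist -50 81 [0.112 0.113 0.159]
wrist -40 694 [0.091 0.147 0.162]
wrist -30 867 [0.1   0.145 0.163]
wrist -20 781 [0.096 0.13  0.14 ]
wrist -10 612 [0.09  0.115 0.131]
wrist 0 273 [0.122 0.141 0.179]
wrist 10 651 [0.105 0.124 0.165]
wrist 20 1026 [0.096 0.145 0.175]
wrist 30 757 [0.107 0.147 0.175]
wrist 40 578 [0.103 0.137 0.148]
wrist 50 545 [0.103 0.128 0.135]
wrist 60 19 [0.102 0.103 0.111]
scene -50 38 [0.109 0.114 0.159]
scene -40 229 [0.089 0.127 0.162]
scene -30 199 [0.089 0.128 0.163]
scene -20 152 [0.082 0.117 0.137]
scene -10 142 [0.09  0.116 0.136]
scene 0 269 [0.094 0.132 0.171]
scene 10 106 [0.094 0.123 0.171]
scene 20 257 [0.098 0.137 0.175]
scene 30 171 [0.099 0.137 0.175]
scene 40 130 [0.095 0.128 0.148]
scene 50 96 [0.102 0.124 0.135]
top -20 20 [0.088 0.11  0.12 ]
top -10 13 [0.108 0.122 0.139]
top 0 71 [0.122 0.139 0.178]
top 10 36 [0.11  0.124 0.137]
top 20 17 [0.098 0.127 0.145]
top 30 73 [0.099 0.144 0.158]
top 40 113 [0.109 0.139 0.149]
top 50 105 [0.117 0.129 0.136]
top 60 50 [0.102 0.109 0.116]
```

View pics/scene2z.png

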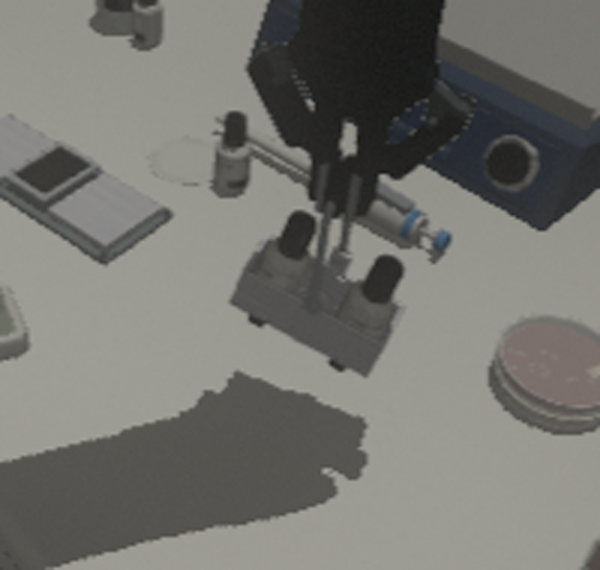

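View pics/wrist2.png

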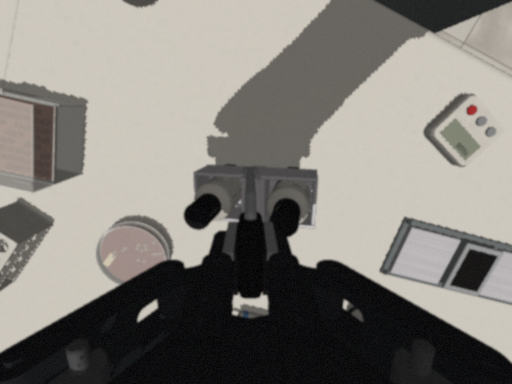

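The scene picture shows the right-hand end (cap near (382,280) in the zoom) hanging low. Cap tops are 0.163 there against 0.175 at the other end, so the full end is −y (direction −66°). I'll carry it over the dock and re-measure there.

```bash
python3 - <<'E'
from h import *
from station import ctrl,get_state
from scipy.spatial.transform import Rotation as R
ctrl.movel([.517,-.191,.22],max_speed=.15)
a=np.radians(99.2);g=np.array([.520,.132])+.0195*np.array([np.cos(a),np.sin(a)]);print(g)
ctrl.movep([*(g),.22],q(99.2))
ctrl.pause(.2)
s=get_state();print(s['time'],s['tcp_pos'],s['width'],s['contact_force'])
im,d=vision.grab_frame("wrist");cv2.imwrite("pics/wr3.png",im)
im2,_=vision.grab_frame("scene");cv2.imwrite("pics/sc3.png",cv2.resize(im2[60:260,130:350],None,fx=3,fy=3))
H=vision.camera_info("wrist")
r=s['eef_rot'];Rm=R.from_quat([r[1],r[2],r[3],r[0]]).as_matrix()
K=H['mtx'];v,u=np.nonzero(d>0);z=d[v,u]
P=np.c_[(u-K[0,2])/K[0,0]*z,(v-K[1,2])/K[1,1]*z,z,np.ones(len(z))]@H['hand_eye'].T
P=P[:,:3]@Rm.T+s['tcp_pos']
np.savez("w3.npz",P=P,u=u,v=v)
k=(abs(P[:,0]-.52)<.07)&(abs(P[:,1]-.132)<.13)
for lo,hi in((.010,.0172),(.0172,.024)):
    Q=P[k&(P[:,2]>lo)&(P[:,2]<hi)]
    print(lo,len(Q),Q.mean(0).round(4),cv2.minAreaRect(Q[:,:2].astype(np.float32)))
Q=P[k&(P[:,2]>.06)&(P[:,2]<.2)]
e=[np.cos(a),np.sin(a)]
l=(Q[:,:2]-g)@e
for y in range(-60,61,10):
    m=abs(l-y/1e3)<.005
    if m.sum()>5: print(y,m.sum(),np.percentile(Q[m,2],[50,95]).round(3))
E
```

```text
[0.51688232 0.15124916]
9.3917 [0.51727317 0.14984547 0.22000972] 0.010997156395263047 [-0.54436868  0.8979973  -3.72556174]
0.01 3859 [0.5111 0.117  0.0146] ((0.5181353092193604, 0.13292264938354492), (0.06941668689250946, 0.199604794383049), 8.997507095336914)
0.0172 1102 [0.5003 0.1305 0.0209] ((0.49641212821006775, 0.16069594025611877), (0.034523896872997284, 0.11402475088834763), 9.077914237976074)
-50 162 [0.143 0.19 ]
-40 715 [0.183 0.192]
-30 880 [0.17  0.193]
-20 777 [0.155 0.166]
-10 546 [0.146 0.167]
0 261 [0.166 0.197]
10 642 [0.154 0.173]
20 627 [0.168 0.195]
30 561 [0.173 0.195]
40 549 [0.163 0.178]
50 521 [0.155 0.165]
```

View pics/wr3.png

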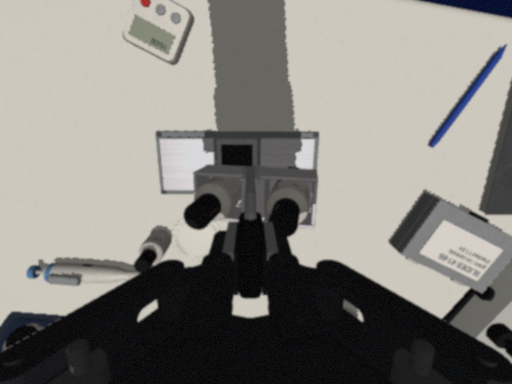

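View pics/sc3.png

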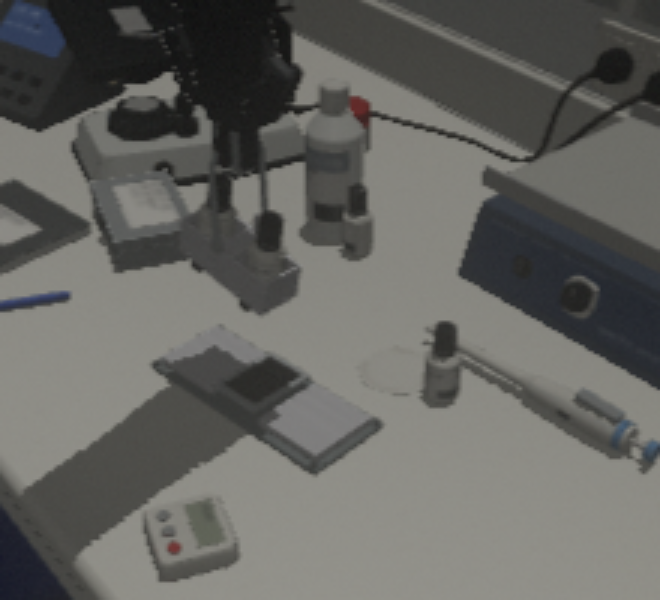

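```bash
python3 - <<'E'
from h import *
from station import ctrl,get_state
g=[.5157,.1520]
ctrl.movel([*g,.145],(q(99.1)),max_speed=.1)
ctrl.pause(.3)
s=get_state();print(s['time'],s['tcp_pos'],s['contact_force'])
for z in(.136,.132,.129,.1275):
    ctrl.movel([*g,z],max_speed=.02); ctrl.pause(.1)
    s=get_state();print(s['time'],s['tcp_pos'],s['contact_force'],s['wrist_torque'])
im2,_=vision.grab_frame("scene");cv2.imwrite("pics/sc4.png",cv2.resize(im2[80:240,130:300],None,fx=4,fy=4,interpolation=cv2.INTER_CUBIC)[:600])
E
```

```text
10.6917 [0.51593151 0.15204558 0.14541457] [ 0.10857841  0.91634755 -4.31773845]
11.3917 [0.51574288 0.15196393 0.1360214 ] [ 0.11547714  0.30679842 -4.32627749] [0.07938887 0.03380371 0.01297584]
11.8417 [0.51582358 0.15203614 0.13209779] [-0.12537578  0.22136412 -3.11778376] [ 0.05317866 -0.0005391  -0.00071799]
12.2417 [0.5158556  0.15223944 0.12923148] [-0.96720184  1.08003167  0.9466169 ] [ 0.3496497   0.12944578 -0.01449198]
12.5917 [0.51591906 0.15341409 0.12826819] [-2.34689784  4.27096949  7.12752558] [1.01545241e+00 6.31127237e-01 9.32138458e-04]
```

View pics/sc4.png

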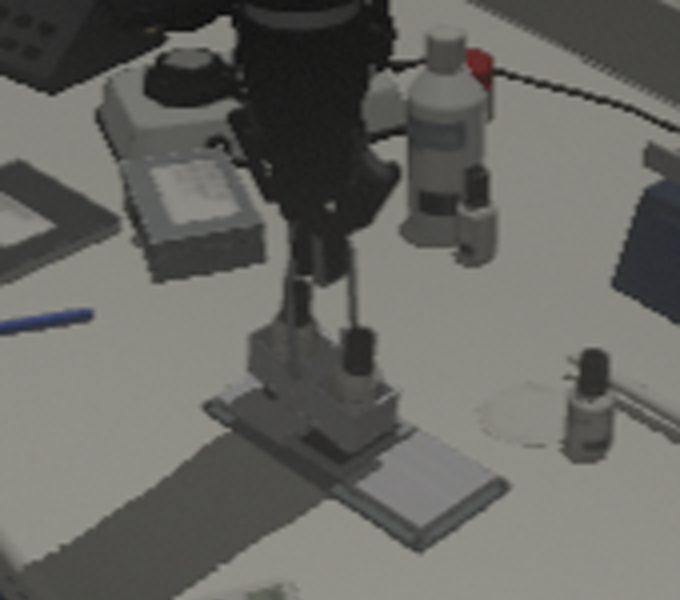

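The full foot has reached the flush stop on the plate: the wrist force turned upward at tcp z ≈0.129. I'll ease off slightly and let go.

```bash
python3 - <<'E'
from h import *
from station import ctrl,get_state,models
ctrl.movel([.5157,.1520,.1292],max_speed=.02)
s=get_state();print(s['time'],s['tcp_pos'],s['contact_force'])
ctrl.ungrasp();ctrl.pause(.5)
s=get_state();print(s['time'],s['tcp_pos'],s['contact_force'],s['width'])
im2,_=vision.grab_frame("scene");cv2.imwrite("pics/sc5.png",cv2.resize(im2[80:230,130:300],None,fx=4,fy=4,interpolation=cv2.INTER_CUBIC))
im2,_=vision.grab_frame("wrist");cv2.imwrite("pics/wr5.png",im2)
E
```

```text
12.8917 [0.51591923 0.15196768 0.12933354] [-0.38603547  1.081016    1.90909797]
14.1 [0.5156803  0.15202151 0.12919866] [0.63781875 0.18887408 0.23633279] 0.08526341384598275
```

View pics/sc5.png

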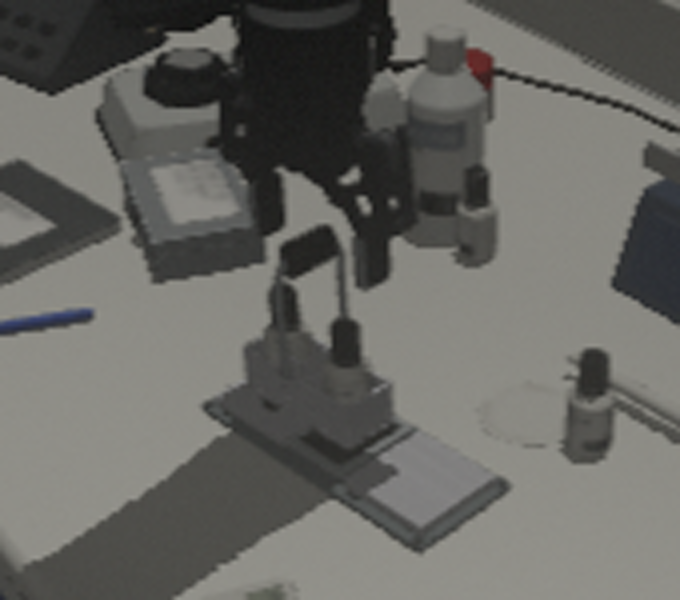

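View pics/wr5.png

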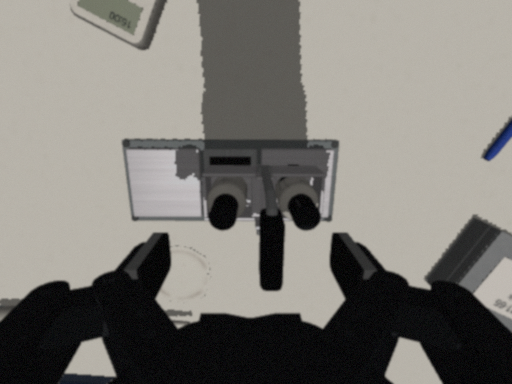

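Released and level. The bar, at about (270,250) in the wrist picture, sits clear of both fingers. I'll retreat straight up and check.

```bash
python3 - <<'E'
from h import *
from station import ctrl,get_state,models
from scipy.spatial.transform import Rotation as R
ctrl.movel([.5157,.1520,.24],max_speed=.12);ctrl.pause(.2)
def rep(P,n):
    c=np.array([.5188,.1327]);a=np.radians(99.1);e=np.array([np.cos(a),np.sin(a)]);f=np.array([np.sin(a),-np.cos(a)])
    L=(P[:,:2]-c)@e;W=(P[:,:2]-c)@f;z=P[:,2];k=(abs(L)<.12)&(abs(W)<.06)
    for nm,lo,hi in(("bottle tops",.095,.108),("bar",.13,.16),("tub",.045,.075),("plate/ledge",.009,.03)):
        m=k&(z>lo)&(z<hi)
        if m.sum()<5: continue
        print(n,nm,m.sum(),'L',np.percentile(L[m],[2,50,98]).round(4),'W',np.percentile(W[m],[2,50,98]).round(4),'z',np.percentile(z[m],[2,50,98]).round(4))
        if nm=="bottle tops":
            for sgn in(-1,1):
                b=m&(sgn*(L-.03)>0)
                if b.sum()>4: print('   end',sgn,np.median(L[b]).round(4),np.median(W[b]).round(4),np.percentile(z[b],[50,90]).round(4))
    m=k&(abs(L)<.024)&(abs(W)<.033)&(z<.03)&(z>.005)
    print(n,'plate z',m.sum(),np.median(z[m]) if m.sum() else '')
    m=k&(abs(L+.06)<.025)&(abs(W)<.033)&(z<.03);print(n,'ledge- z',m.sum(),np.median(z[m]) if m.sum() else '')
s=get_state();d=None
im,d=vision.grab_frame("wrist");cv2.imwrite("pics/wr6.png",im)
H=vision.camera_info("wrist")
r=s['eef_rot'];Rm=R.from_quat([r[1],r[2],r[3],r[0]]).as_matrix()
K=H['mtx'];v,u=np.nonzero(d>0);z=d[v,u]
P=np.c_[(u-K[0,2])/K[0,0]*z,(v-K[1,2])/K[1,1]*z,z,np.ones(len(z))]@H['hand_eye'].T
rep(P[:,:3]@Rm.T+s['tcp_pos'],"wrist")
im,d=vision.grab_frame("scene");cv2.imwrite("pics/sc6.png",cv2.resize(im[80:230,130:300],None,fx=4,fy=4,interpolation=cv2.INTER_CUBIC))
rep(cloud("scene",d,d>0)[0],"scene")
print(get_state()['time'],get_state()['contact_force'])
E
```

```text
wrist bottle tops 531 L [-0.0075  0.0318  0.0663] W [-0.0094 -0.001   0.0084] z [0.096  0.1013 0.1029]
   end -1 0.0008 -0.0007 [0.1013 0.1024]
   end 1 0.0577 -0.001 [0.1014 0.1023]
wrist bar 694 L [0.0247 0.0305 0.0363] W [-0.0271 -0.0043  0.0187] z [0.1337 0.153  0.1549]
wrist tub 1509 L [-0.0189  0.0263  0.0805] W [-0.0248 -0.0091  0.0199] z [0.0479 0.0571 0.0739]
wrist plate/ledge 4208 L [-0.0971 -0.0411  0.0976] W [-0.0343 -0.0112  0.0332] z [0.0125 0.0147 0.026 ]
wrist plate z 532 0.01532559100505261
wrist ledge- z 1703 0.01460028450107187
scene bottle tops 88 L [-0.009   0.0274  0.0595] W [-0.0281 -0.0019  0.0279] z [0.0957 0.1017 0.1067]
   end -1 -0.0001 -0.0019 [0.1017 0.1041]
   end 1 0.0508 -0.002 [0.1017 0.1044]
scene bar 150 L [0.0233 0.026  0.0339] W [-0.026  -0.0038  0.0251] z [0.1321 0.1459 0.1557]
scene tub 454 L [-0.0205  0.0202  0.0782] W [-0.0264 -0.0105  0.0203] z [0.0455 0.0572 0.0741]
scene plate/ledge 979 L [-0.1001 -0.0394  0.0919] W [-0.0356 -0.0165  0.0326] z [0.0095 0.0154 0.0284]
scene plate z 190 0.016142478591216987
scene ledge- z 321 0.015544914520738015
15.575 [ 0.82879577 -0.64636304  1.43972604]
```

View pics/wr6.png

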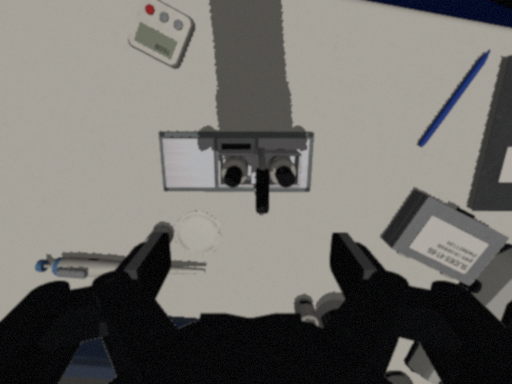

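View pics/sc6.png

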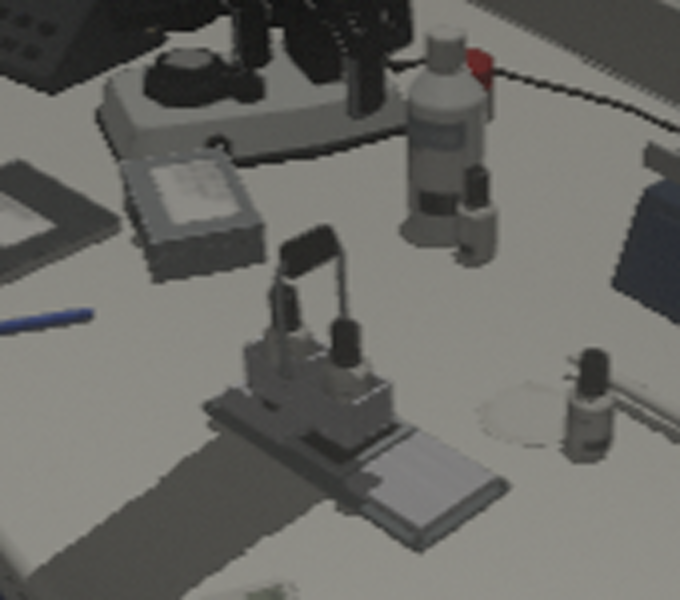

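The carrier is level, with both bottle tops at 0.101 = ledge 0.014 + 0.087. The full bottle is within about 1 mm of the plate centre and the plate is down. I'll hand the job in.

```bash
python3 - <<'E'
from station import ticket,get_state
print(ticket.close_job(),get_state()['time'])
E
```

```text
the job is handed in; nothing more can be done
the job is handed in; nothing more can be done
```

The carrier is standing lengthwise on the dock with the full bottle's foot in the middle of the plate, and the job is handed in. The clock read 15.6 s at the last check before hand-in, against the 38 s limit.

I lifted the carrier by its handle bar and saw the −y end hang low: its cap top was at 163 mm against 175 mm at the other end, so that bottle is the full one. I lowered that foot onto the plate until it bottomed out, let go, and backed straight up about 11 cm.

**Last checks (wrist and scene cameras):**
- **Full bottle:** it stands about 1 mm from the plate centre along the dock and 1–2 mm across it.
- **Level:** both bottle tops are at 101 mm, which is what a carrier standing level on the 14 mm ledges should give.
- **Plate:** it reads 15.3 mm against 14.6 mm for the ledge, which is flush within measurement error.
- **Light foot:** I did not see it directly. Going by its bottle, about 51–58 mm from the plate centre, and the level tops, it is on the ledge, which starts at 30 mm.

No check failed. The two cameras differ by about 7 mm on where the light bottle is, because the scene camera sees only part of it. Before I eased off and let go, the wrist briefly read about 8.6 N, well under the limits.

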